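# Fit the video-visit camera to its dovetail rail

## Task

Beside the medicine dispenser, fit the video-visit camera for the nurse: slide its carriage onto the dovetail rail from the rail's open end, knob side towards the room, and push it gently fully home against the end stop without shifting the stop. Then press the clamp knob's lever down until the clamp is firmly tight but not forced, and let go. Do not jam or ram the carriage, and leave everything else on the sideboard where it is.

Things in the scene. Friction and masses are not known exactly. Their poses are not given: they have to be found in the camera images.
- rail: fixed aluminium dovetail rail on a dark base plate 76 x 200 mm on the sideboard. Origin on the sideboard under the rail; y runs along it from the open end (-y) to the end stop (+y), x across it towards the room (away from the robot), z up. Flat top 40 mm high and 40 mm wide; below a 3 mm edge the flanks slope in at 45 degrees to a 26 mm neck (37 down to 30 mm height)
- rail_mouth (a point): centre of the rail's open end, 60 mm to -y of the rail's origin, at the height of its flat top (40 mm); axes as the rail. The first 12 mm taper as a lead-in: at the very end 3.5 mm narrower on each side and the top 3 mm lower
- stop_face (a point): foot, on the rail's top, of the end stop's face that meets the carriage; axes as the rail. The stop is a dark block 36 mm wide, 14 thick, 10 high; its screw holds against about 20 N, a harder push shifts it
- carriage: loose aluminium rail carriage with a black camera on top, 0.5 to 0.7 kg, standing upright. Origin under its centre, level with the jaws' undersides. Its plate, 68 (x) by 64 mm (y), spans 15 to 25 mm above the origin; the jaws hang below its two x sides. Fitted, its axes lie along the rail's (+y end enters first) and the plate rests on the rail's top: origin 25 mm above the rail's
- camera (a point): centre of the camera's black box on the carriage, 45 mm above the carriage's origin: 36 (x) by 44 (y) by 36 mm high (27 to 63 mm above the origin); lens on the +x side, the side of the clamp knob. Axes as the carriage
- jaw: moving clamp jaw under the plate's +x side; it lies at the carriage's origin when open and moves some mm to -x as the knob is turned. Open, the carriage has 1.7 mm of play on the rail towards +x, 0.6 to 3 mm towards -x and about 1 to 1.7 mm upwards, and slides with 2 to 5 N; tightening draws it down and 1.7 mm towards +x
- knob (a joint): turn of the clamp knob in rad: open at 0 to 0.15, grows as the lever goes down, limit 1.6. Lever angle above level = 45 degrees minus the turn. It takes about 0.12 N m until the jaw bites, at an unknown turn of 0.5 to 1.25, then the load rises fast: 0.21 to 0.31 N m (5.5 to 8 N straight down, 38 mm from the axis) is firmly tight, above 0.36 N m it is forced. It stays where it is left
- knob_axis (a point): point on the knob's level axis at the middle of the lever's width: 46 mm to +x of and 14 mm above the carriage's origin. The axis runs along the carriage's x; axes as the carriage. Black hub, 24 mm across
- lever_tip (a point): middle of the end of the clamp lever, 46 mm from knob_axis; the lever is 16 mm wide (x) and 8 mm thick, slants up towards the carriage's +y end when open, and its end is pressed down to tighten
- mug: white ceramic mug with a handle, 78 mm across, 85 mm high; origin under its centre. Leave it be.
- tissue_box: cardboard tissue box, 230 x 115 x 62 mm, flat on the far side; origin under its centre. Leave it be.
- pill_organiser: flat white weekly pill box with seven lids, 200 x 40 x 24 mm; origin under its centre. Leave it be.
- pill_bottle: small amber jar with a white cap, 42 mm across, 75 mm high; origin under its centre. Leave it be.
- glasses_case: grey rounded spectacle case, 155 x 55 x 34 mm; origin under its centre. Leave it be.
- screwdriver: screwdriver with a black handle, 170 mm long, lying; origin under its middle. Leave it be.
- remote_control: black television remote, 160 x 45 x 18 mm; origin under its centre. Leave it be.
Things that resemble listed ones, but are neither listed nor needed, are in the scene too. What is shaped like the carriage but turquoise is not meant.

How it is judged:
By the outcome, as a careful person would: the job done as asked, in the order asked, and still so for the second after the job is handed in, with the robot touching nothing.
It also fails if it takes over 72 s, if anything falls off the work surface, if the arm or the gripper's body presses on something with over 40 N, if the wrist force passes 120 N, or if a joint passes its speed limit or range.

## Robot

A 6-joint arm with a two-finger parallel gripper is mounted at the origin on the work surface. World frame = base frame: x ahead of the robot, y to its left, z up, the work surface at z = 0. Lengths are in m, angles in rad, forces in N, time in s.
With the tool pointing down it reaches from about 0.425 to 0.95 m from the base axis. Payload 3.5 kg.
Tool frame: the origin (TCP) lies midway between the tips of the shut fingers; the grasp point (between the pads) lies 19 mm behind it; z points along the fingers, y is the line along which they close (so a half turn about z gives the same grasp; the last joint's range is limited). The gripper opens to 85 mm and grips with 20 to 120 N. Pads are 22 mm wide; open, the fingers measure 114 mm over their backs; the gripper's body (76 mm by 85 mm) begins 54 mm behind the grasp point. The pads swing forward as they close: fully open they stand 13 mm farther back than shut.
Start: joints at [1.084, 0.286, 1.577, -0, 1.279, -0.15], TCP at [0.223, 0.637, 0.231] pointing down, gripper open.
Joint ranges: [-2.77, 2.77], [-0.9, 2.22], [0.21, 2.48], [-1.53, 4.67], [0.24, 2.81], [-2.84, 2.84]. Speed limits (rad/s): [2.79, 2.79, 3.14, 3.14, 3.14, 3.14].

## Interface

Orientations are given as a 3x3 rotation matrix whose columns are the frame's x, y, z axes.
In Python, from plant import bot gives the robot as it stands.
- The arm moves only by the shell command python3 -m jog 'ROWS'. ROWS is JSON, one flat list of numbers, 7 for each row, row after row: the turn, a rotation vector about the tool's x, y, z in rad, then the shift along the tool's x, y, z in m, then the finger opening in m, from 0 to 0.0854. In form: [rx, ry, rz, dx, dy, dz, hand, rx, ry, rz, dx, dy, dz, hand, ...]. A call has 1 to 12 rows; each row is the pose to reach, as a shift and turn from the pose commanded when the call began, along the tool's axes at that moment; what a row does not reach only later rows make up. A row lasts 1/8 s, in which the tool goes at most 62.5 mm and 10.7 degrees, less where a joint would pass 70% of its speed; a pose out of reach is approached as far as the arm can. A call with a gripper value outside its range is refused whole. The fingers move at their own pace and stop on an object; the grip force is fixed at half the most. Time passes only in rows, so rows that repeat a pose let the fingers close. It gives the time, the measured TCP pose, the force and the opening at its end, in the units of the state.
- bot.state(): the state, without advancing time (a new reading comes with each control period).
- bot.camera(name): name is "side" or "top"; returns (picture, depth): 400x640x3 uint8, blue, green, red; 400x640 float32, m along the optical axis (not along the pixel's ray), 0 where there is no reading.
- bot.calibration(name): a dict with "fx", "fy", "cx", "cy" (pixels), "R" (3x3) and "t" (3): a world point X has camera coordinates R X + t. Camera axes: x right, y down, z forward; pixel columns grow to the right and rows downward; lengths in m; the calibration is good to about 2 mm. A picture is of the moment at which its call begins. calibration takes no time and is no camera call.
- bot.finish_job(): hands the job in, once; it reports no verdict.
The state is a dict: "t": time; "q": joint angles; "joint_velocities": joint speeds; "joint_efforts": joint torques, N m; "position": TCP position; "ee_rot": TCP orientation; "contact_force": force on the tool from outside, world axes, zero at the start; "torque": the same for the moment, N m; "width": finger opening in m.
Only numpy, scipy, OpenCV 4.12 (cv2) and the standard library are available. Lean on these libraries where they do the work, as an engineer would, in place of code of your own. Each camera call takes 0.05 s, during which the arm holds its last target. There are 200 camera calls.

## Working session

There is one attempt and no reset: what is moved stays moved. The work goes in short steps, Python scripts to look and compute and a shell command to move; the robot and the scene stay as the last step left them, time stands still between calls to the robot, and variables do not carry over. Pictures are saved under pics/ and viewed, on a budget of 10 in all, crops included, one or two more only if the job needs it, and the job is handed in when it is done.

```bash
mkdir -p pics; ls; python3 - <<'E'
from plant import bot
import cv2,numpy as np
s=bot.state()
for k in s: print(k,np.round(s[k],4).tolist())
for n in("side","top"):
    p,d=bot.camera(n); cv2.imwrite(f"pics/{n}0.png",p); np.savez(f"{n}0.npz",p=p,d=d)
    c=bot.calibration(n); print(n,{k:np.round(v,4).tolist() for k,v in c.items()}, -np.array(c["R"]).T@c["t"])
E
```

```text
pics
t 0.0
q [1.084, 0.2872, 1.5782, -0.0, 1.2786, -0.15]
joint_velocities [-0.0012, 0.0007, -0.001, 0.0011, 0.0005, -0.0025]
joint_efforts [-0.0014, -40.5986, -29.262, -0.0002, 0.0059, -0.0]
position [0.2227, 0.6365, 0.2299]
ee_rot [[-0.9438, 0.3305, -0.0011], [0.3305, 0.9438, -0.0021], [0.0004, -0.0024, -1.0]]
contact_force [0.3991, 0.0102, -0.7801]
torque [0.0242, 0.003, -0.0572]
width 0.0854
side {'fx': 364.3767, 'fy': 364.3767, 'cx': 318.0526, 'cy': 199.4996, 'R': [[0.9992, -0.0334, 0.0211], [-0.004, -0.6161, -0.7876], [0.0393, 0.7869, -0.6158]], 't': [-0.5819, 0.0647, 0.9365]} [ 0.54491235 -0.71653293  0.63994151]
top {'fx': 513.4133, 'fy': 513.4133, 'cx': 324.1192, 'cy': 193.9696, 'R': [[-0.0354, -0.9994, -0.0054], [-0.9759, 0.0358, -0.2151], [0.2152, -0.0023, -0.9766]], 't': [0.044, 0.5849, 1.2206]} [0.30974576 0.02586071 1.31805422]
```

View pics/top0.png

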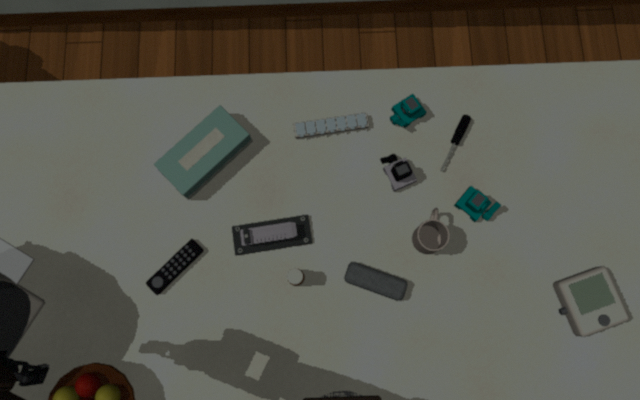

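View pics/side0.png

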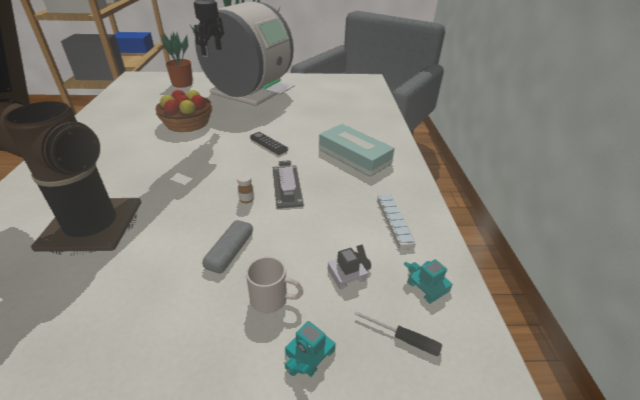

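The carriage meant is the aluminium one with the black camera, at top (400,172) and side (348,265). The turquoise ones at top (408,110) and (477,203) are look-alikes. The rail is at top (272,234), with its stop at the left end. I'll confirm in one enlarged composite.

```bash
python3 - <<'E'
import cv2,numpy as np
t=np.load("top0.npz")["p"];s=np.load("side0.npz")["p"]
r=lambda im,x,y,w,h:cv2.resize(im[y:y+h,x:x+w],(400,300),interpolation=cv2.INTER_CUBIC)
a=np.hstack([r(t,370,142,64,48),r(t,224,200,100,75)]); b=np.hstack([r(s,316,235,64,48),r(s,250,150,80,60)])
cv2.imwrite("pics/crop1.png",cv2.convertScaleAbs(np.vstack([a,b]),alpha=1.5))
E
```

```text
(no output)
```

View pics/crop1.png

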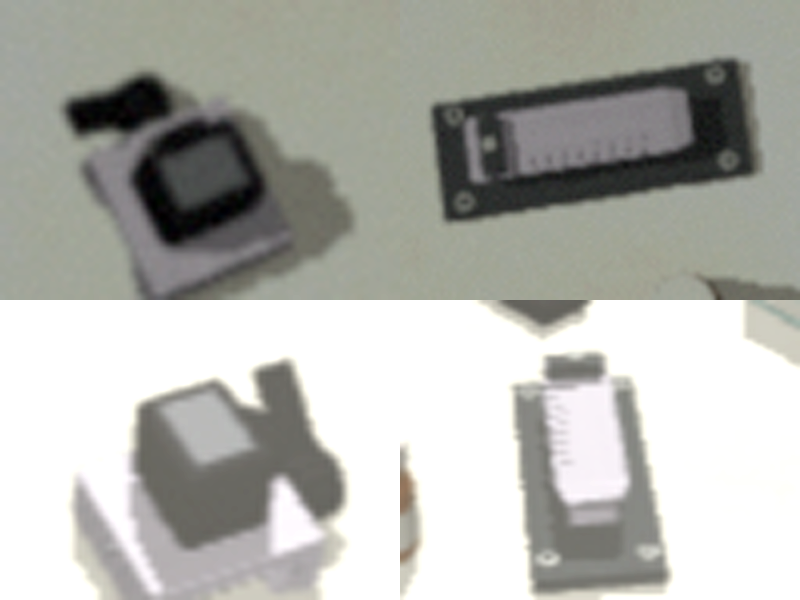

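Confirmed: the aluminium carriage has the black camera on top, with knob and lever towards +x and the lever slanting to +y. The rail's stop is at its left (+y) end and its tapered mouth is on the right. Next I measure both.

```bash
cat > h.py <<'E'
import cv2,numpy as np
from plant import bot
def cloud(n,d):
    c=bot.calibration(n);R=np.array(c["R"]);t=np.array(c["t"])
    v,u=np.mgrid[:400,:640]
    X=np.stack([(u-c["cx"])/c["fx"]*d,(v-c["cy"])/c["fy"]*d,d],-1)
    return (X-t)@R
def cast(n,uv,z):
    c=bot.calibration(n);R=np.array(c["R"]);t=np.array(c["t"]);o=-R.T@t
    uv=np.atleast_2d(uv).astype(float)
    r=np.c_[(uv[:,0]-c["cx"])/c["fx"],(uv[:,1]-c["cy"])/c["fy"],np.ones(len(uv))]@R
    return o+r*((z-o[2])/r[:,2])[:,None]
def proj(n,P):
    c=bot.calibration(n);q=np.atleast_2d(P)@np.array(c["R"]).T+c["t"]
    return np.c_[c["fx"]*q[:,0]/q[:,2]+c["cx"],c["fy"]*q[:,1]/q[:,2]+c["cy"]]
def rect(P):
    (x,y),(w,h),a=cv2.minAreaRect((P[:,:2]*1000).astype(np.float32)); return np.round([x,y,w,h,a],1)
E
python3 - <<'E'
from h import *
for n,rb,cb in(("top",(225,200,95,62),(372,145,55,50)),("side",(265,155,45,60),(322,238,55,52))):
    z=np.load(n+"0.npz");p,d=z["p"],z["d"];X=cloud(n,d);m=p.max(2)
    def sel(b,lo,hi,extra=None):
        x,y,w,h=b;k=np.zeros(d.shape,bool);k[y:y+h,x:x+w]=1;k&=(d>0)&(X[...,2]>lo)&(X[...,2]<hi)
        if extra is not None:k&=extra
        return k
    print(n,"table z",np.median(X[270:300,400:500,2] if n=="top" else X[300:,100:200,2]))
    k=sel(rb,.034,.046);print("railtop",rect(X[k]),k.sum(),np.median(X[k][:,2]))
    k=sel(rb,.046,.06);print("stop",k.sum(), rect(X[k]) if k.sum()>3 else "",np.median(X[k],0))
    # base plate by colour
    x,y,w,h=rb;kk=np.zeros(d.shape,np.uint8);kk[y:y+h,x:x+w]=(m[y:y+h,x:x+w]<70);print("dark z",np.percentile(X[kk>0][:,2],[10,30,50,70,90]))
    cs=max(cv2.findContours(kk,0,2)[0],key=cv2.contourArea)[:,0]
    print("base",rect(cast(n,cs,np.percentile(X[kk>0][:,2],40))))
    k=sel(cb,.018,.031);print("plate",rect(X[k]),k.sum(),np.median(X[k][:,2]))
    k=sel(cb,.056,.07);print("camtop",rect(X[k]),k.sum(),np.median(X[k],0))
E
```

```text
top table z -8.502719925207684e-05
railtop [497.9 165.9  41.2 140.    7.2] 781 0.03974579553725375
stop 88 [499.  169.2  35.9 118.1   9.2] [0.49154434 0.21839053 0.04984186]
dark z [0.0061344  0.00845233 0.01013052 0.01204674 0.03671208]
base [496.4 160.3  76.5 201.2   6.9]
plate [ 654.6 -173.3   90.    65.9   21.8] 388 0.02482411337460734
camtop [ 645.8 -176.    41.5   44.1   20.5] 256 [ 0.64422095 -0.17546678  0.0628331 ]
side table z 0.002489085365223043
railtop [496.3 161.1  40.1 130.9   6.9] 358 0.042011188575347115
stop 55 [488.7 221.1  35.5  16.6   9.4] [0.48912025 0.21823618 0.05117195]Traceback (most recent call last):
  File "<stdin>", line 12, in <module>
    return _quantile_unchecked(
        a, q, axis, out, overwrite_input, method, keepdims, weights)
    return _ureduce(a,
                    func=_quantile_ureduce_func,
    ...<5 lines>...
                    overwrite_input=overwrite_input,
                    method=method)
    r = func(a, **kwargs)
    result = _quantile(arr,
                       quantiles=q,
    ...<2 lines>...
                       out=out,
                       weights=wgt)
    slices_having_nans = np.isnan(arr[-1, ...])
                                  ~~~^^^^^^^^^
IndexError: index -1 is out of bounds for axis 0 with size 0
```

```bash
cat >> h.py <<'E'
from scipy.spatial.transform import Rotation as Ro
def frame(th): t=np.radians(th); return np.array([[np.cos(t),np.sin(t)],[-np.sin(t),np.cos(t)]]) # rows: x axis, y axis
def go(yaw,x,y,z,from_=None):
    """rotvec and shift in tool axes for tool pointing down with y axis at yaw (deg), mm"""
    s=bot.state();R=np.array(s["ee_rot"]);p=np.array(s["position"])
    t=np.radians(yaw);Y=np.array([-np.sin(t),np.cos(t),0]);Z=np.array([0,0,-1.]);T=np.c_[np.cross(Y,Z),Y,Z]
    print("rotvec",np.round(Ro.from_matrix(R.T@T).as_rotvec(),4),"shift",np.round(R.T@(np.array([x,y,z])/1000-p),4))
def ext(P,th,q=3):
    L=P[:,:2]*1000@frame(th).T; return np.round(np.percentile(L,[q,100-q],axis=0),1)
def box(X,d,b,lo,hi):
    x,y,w,h=b;k=np.zeros(d.shape,bool);k[y:y+h,x:x+w]=1;return k&(d>0)&(X[...,2]>lo)&(X[...,2]<hi)
E
python3 - <<'E'
from h import *
for n,rb,cb,e in(("top",(225,200,95,62),(372,145,55,50),.0),("side",(265,155,45,60),(322,238,55,52),.0022)):
    z=np.load(n+"0.npz");p,d=z["p"],z["d"];X=cloud(n,d)-[0,0,e]
    k=box(X,d,rb,.037,.043);L=X[k][:,:2]*1000@frame(7).T
    mids=[];ws=[]
    for b in range(60,145,5):
        s=L[(L[:,1]>b)&(L[:,1]<b+5),0]
        if len(s)>5: mids.append((s.min()+s.max())/2);ws.append(np.ptp(s))
    print(n,"rail mid lateral",np.round(mids,1),"w",np.round(ws,1),"yaw corr",np.degrees(np.polyfit(np.arange(len(mids))*5,mids,1)[0]))
    print(" along ext",ext(X[k],7,.5))
    k=box(X,d,rb,.046,.056);k&=True;L=X[k];L=L[L[:,1]>.15];print(" stop ext",ext(L,7,1))
    k=box(X,d,cb,.058,.068);print(" camtop ext", [ext(X[k],t,1).tolist() for t in(20,21.5,23)])
    k=box(X,d,cb,.021,.029);L=X[k][:,:2]*1000@frame(21.5).T;L=L[:, :];print(" plate", np.round(np.percentile(L,[1,99],axis=0),1))
E
```

```text
top rail mid lateral [514.9 513.5 514.3 514.  513.  514.3 514.8 514.5 513.6 514.6 515.7 513.8
 514.4 514.2 514.8 515.7 514.9] w [38.8 38.5 39.1 36.1 38.4 38.7 39.  36.6 38.3 39.5 33.6 38.4 37.6 36.4
 35.8 35.6 39.5] yaw corr 0.6985356012828099
 along ext [[494.2  36.2]
 [534.3 173.3]]
 stop ext [[496.2 141.8]
 [531.9 165.5]]
 camtop ext [[[526.9, -407.4], [566.1, -365.0]], [[516.7, -421.3], [555.8, -379.1]], [[505.9, -435.3], [545.1, -393.0]]]
 plate [[ 500.9 -433.5]
 [ 588.3 -368.6]]
side rail mid lateral [511.  511.3 513.3 512.1 512.8 511.9 513.6 511.2 511.5 512.1 512.6 512.7
 511.8 510.7 511.1 511.6 512. ] w [36.9 36.8 34.3 37.1 37.4 34.6 37.3 38.  31.7 38.2 38.2 32.4 35.6 32.7
 32.8 38.8 38.9] yaw corr -0.3783727721947095
 along ext [[492.2  34.6]
 [531.8 158.2]]
 stop ext [[494.5 152.5]
 [529.3 168.2]]
 camtop ext [[[524.6, -406.7], [563.6, -365.0]], [[514.6, -420.6], [553.3, -379.2]], [[504.1, -434.3], [542.5, -393.3]]]
 plate [[ 498.3 -431.5]
 [ 585.9 -368.9]]
```

```bash
python3 - <<'E'
from h import *
go(21.5,643.9,-176.3,130)
E
```

```text
rotvec [-0.002  -0.0011 -0.7121] shift [-0.6662 -0.6278  0.1012]
```

```bash
python3 -m jog '[0,0,-0.06,-0.055,-0.052,0,0.085, 0,0,-0.12,-0.11,-0.104,0,0.085, 0,0,-0.18,-0.165,-0.156,0,0.085, 0,0,-0.24,-0.22,-0.208,0,0.085, 0,0,-0.3,-0.275,-0.26,0,0.085, 0,0,-0.36,-0.33,-0.312,0,0.085, 0,0,-0.42,-0.385,-0.364,0,0.085, 0,0,-0.48,-0.44,-0.416,0,0.085, 0,0,-0.54,-0.5,-0.47,0,0.085, 0,0,-0.6,-0.55,-0.52,0.02,0.085, 0,0,-0.66,-0.61,-0.575,0.05,0.085, -0.002,-0.001,-0.712,-0.666,-0.628,0.08,0.085]'; python3 - <<'E'
from h import *
go(21.5,643.9,-176.3,35)
E
```

```text
t: 1.6
position: [0.5669, -0.0277, 0.1961]
ee_rot: [[-0.93, -0.368, 0.002], [-0.368, 0.93, 0.002], [-0.002, 0.001, -1.0]]
contact_force: [1.2, 0.3, 0.3]
width: 0.0852
rotvec [0.0013 0.0024 0.0013] shift [-0.0166 -0.1668  0.1609]
```

```bash
python3 -m jog '[0.001,0.002,0.001,-0.005,-0.05,0.02,0.085, 0.001,0.002,0.001,-0.01,-0.1,0.05,0.085, 0.001,0.002,0.001,-0.0166,-0.16,0.075,0.085, 0.001,0.002,0.001,-0.0166,-0.165,0.075,0.085, 0.001,0.002,0.001,-0.0166,-0.165,0.075,0.085, 0.001,0.002,0.001,-0.0166,-0.165,0.075,0.085]'; python3 - <<'E'
from h import *
go(21.5,643.9,-176.3,35)
E
```

```text
t: 2.35
position: [0.6422, -0.1717, 0.1222]
ee_rot: [[-0.93, -0.367, 0.001], [-0.367, 0.93, 0.0], [-0.001, -0.0, -1.0]]
contact_force: [-1.0, -0.1, -0.1]
width: 0.0851
rotvec [-0.0001  0.0006  0.0002] shift [ 0.0002 -0.0049  0.0872]
```

```bash
python3 -m jog '[0,0.0006,0,0,-0.005,0.03,0.085, 0,0.0006,0,0,-0.005,0.06,0.085, 0,0.0006,0,0,-0.005,0.08,0.085, 0,0.0006,0,0,-0.005,0.087,0.085, 0,0.0006,0,0,-0.005,0.087,0.085, 0,0.0006,0,0,-0.005,0.087,0.06, 0,0.0006,0,0,-0.005,0.087,0.06, 0,0.0006,0,0,-0.005,0.087,0.035, 0,0.0006,0,0,-0.005,0.087,0.035, 0,0.0006,0,0,-0.005,0.087,0.035, 0,0.0006,0,0,-0.005,0.087,0.035, 0,0.0006,0,0,-0.005,0.087,0.035]'; python3 - <<'E'
from h import *
go(21.5,643.9,-176.3,35)
for n in("side","top"):
    p,d=bot.camera(n);np.savez(n+"1.npz",p=p,d=d)
a=cv2.resize(np.load("side1.npz")["p"][190:310,270:430],(640,480));cv2.imwrite("pics/grasp.png",a)
E
```

```text
t: 3.85
position: [0.6443, -0.1773, 0.0352]
ee_rot: [[-0.931, -0.366, -0.001], [-0.366, 0.931, 0.001], [0.0, 0.001, -1.0]]
contact_force: [-1.8, 3.4, 4.4]
width: 0.043
rotvec [ 0.0007 -0.0004 -0.001 ] shift [-0.      0.0011  0.0002]
```

View pics/grasp.png

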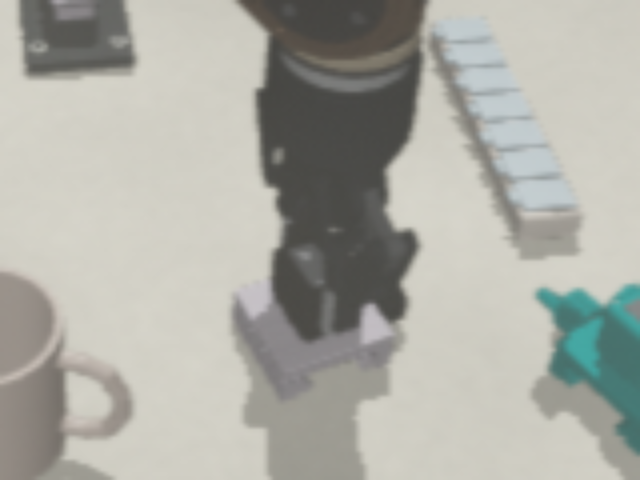

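Gripped squarely on the camera's two y faces (43 mm opening). Now I lift it and carry it to before the rail's mouth.

```bash
python3 -m jog '[0,0,0,0,0,-0.01,0.035, 0,0,0,0,0,-0.03,0.035, 0,0,0,0,0,-0.06,0.035, 0,0,0,0,0,-0.09,0.035, 0,0,0,0,0,-0.1,0.035]'; python3 - <<'E'
from h import *
print(np.round(bot.state()["contact_force"],1))
go(7,510.5,52.6,100)
E
```

```text
t: 4.58
position: [0.6453, -0.1784, 0.1374]
ee_rot: [[-0.931, -0.365, 0.004], [-0.365, 0.931, -0.002], [-0.003, -0.003, -1.0]]
contact_force: [0.1, -0.4, -4.3]
width: 0.0431
[ 0.1 -0.4 -4.3]
rotvec [-0.0031  0.0029  0.2519] shift [0.0412 0.2644 0.0364]
```

```bash
python3 -m jog '[0,0,0.03,0.005,0.03,0,0.035, 0,0,0.07,0.012,0.07,0,0.035, 0,0,0.11,0.018,0.115,0,0.035, 0,0,0.15,0.025,0.16,0,0.035, -0.001,0.001,0.19,0.031,0.2,0,0.035, -0.002,0.002,0.22,0.036,0.235,0.01,0.035, -0.003,0.003,0.245,0.04,0.258,0.025,0.035, -0.003,0.003,0.252,0.041,0.264,0.035,0.035, -0.003,0.003,0.252,0.041,0.264,0.036,0.035, -0.003,0.003,0.252,0.041,0.264,0.036,0.035]'; python3 - <<'E'
from h import *
print(np.round(bot.state()["contact_force"],1))
go(7,510.5,52.6,61)
E
```

```text
t: 5.82
position: [0.5103, 0.0523, 0.0987]
ee_rot: [[-0.993, -0.121, -0.004], [-0.121, 0.993, 0.002], [0.003, 0.002, -1.0]]
contact_force: [0.6, 0.1, -5.2]
width: 0.0431
[ 0.6  0.1 -5.2]
rotvec [ 0.0022 -0.0033 -0.0006] shift [-0.0004  0.0002  0.0377]
```

```bash
python3 -m jog '[0.001,-0.001,0,0,0,0.015,0.035, 0.002,-0.003,0,0,0,0.03,0.035, 0.002,-0.003,0,0,0,0.0375,0.035, 0.002,-0.003,0,0,0,0.0377,0.035, 0.002,-0.003,0,0,0,0.0377,0.035, 0.002,-0.003,0,0,0,0.0377,0.035]'; python3 - <<'E'
from h import *
go(7,510.5,52.6,61)
P=[]
for n in("side","top"):
    p,d=bot.camera(n);np.savez(n+"2.npz",p=p,d=d);X=cloud(n,d)
    u,v=proj(n,[.505,.09,.04])[0].astype(int)
    P.append(cv2.resize(p[v-37:v+38,u-50:u+50],(800,600) if 0 else (640,480),interpolation=cv2.INTER_CUBIC)); print(n,u-50,v-37)
P=[cv2.resize(x,(400,300)) for x in P]
cv2.imwrite("pics/mouth.png",cv2.convertScaleAbs(np.hstack(P),alpha=1.6))
E
```

```text
t: 6.58
position: [0.5097, 0.0532, 0.0613]
ee_rot: [[-0.993, -0.122, -0.0], [-0.122, 0.993, 0.001], [0.0, 0.001, -1.0]]
contact_force: [-0.6, 0.2, -6.2]
width: 0.043
rotvec [ 0.0005 -0.0001  0.0001] shift [-0.0007 -0.0007  0.0003]
side 239 153
top 248 191
```

View pics/mouth.png

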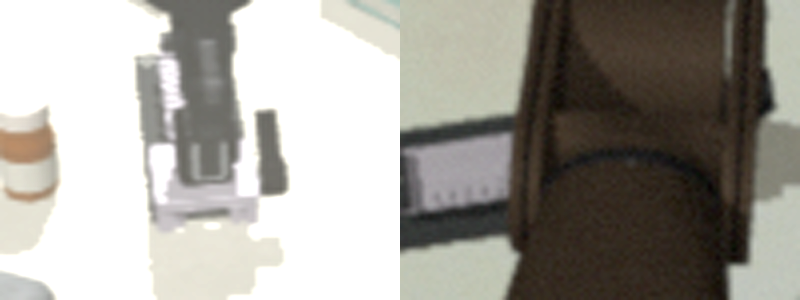

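```bash
python3 - <<'E'
from h import *
n="side";z=np.load("side2.npz");p,d=z["p"],z["d"];X=cloud(n,d)
k=box(X,d,(265,170,50,50),.046,.060)&(p.min(2)>85)
L=X[k];Q=np.c_[L[:,:2]*1000@frame(7).T,L[:,2]*1000]
print(k.sum(),np.median(Q[:,2]))
for b in range(-50,40,5):
    s=Q[(Q[:,1]>b)&(Q[:,1]<b+5)]
    if len(s)>3: print(b,len(s),np.round([s[:,0].min(),s[:,0].max(),(s[:,0].min()+s[:,0].max())/2,np.median(s[:,2])],1))
# pixel rows: bright runs for edges at plane z
for v in range(186,206,2):
    r=p[v,265:320].min(1); print(v,r.tolist())
E
```

```text
284 52.789482757719625
-45 47 [479.8 544.8 512.3  50.8]
-40 40 [477.4 545.1 511.3  51.8]
-35 39 [477.8 543.2 510.5  53.2]
-30 34 [478.2 543.7 510.9  52.9]
-25 14 [478.8 563.3 521.   53.5]
-20 16 [479.  566.5 522.8  53. ]
-15 14 [482.  564.4 523.2  52.9]
-10 20 [476.9 564.8 520.9  52.9]
-5 10 [480.1 563.2 521.7  53. ]
0 14 [477.6 564.1 520.9  53.1]
5 13 [478.2 564.6 521.4  53.7]
10 9 [478.5 564.9 521.7  53.4]
15 10 [478.8 543.8 511.3  53.5]
20 4 [479.1 492.5 485.8  52.6]
186 [180, 180, 181, 181, 181, 181, 182, 181, 167, 130, 96, 90, 89, 83, 79, 101, 124, 114, 72, 64, 71, 74, 67, 66, 69, 70, 70, 69, 69, 67, 65, 66, 67, 75, 98, 147, 173, 151, 92, 68, 66, 65, 70, 103, 151, 174, 176, 176, 175, 176, 175, 175, 175, 175, 174]
188 [179, 179, 180, 182, 183, 183, 182, 182, 177, 151, 101, 93, 98, 101, 96, 95, 101, 91, 68, 63, 65, 70, 72, 69, 66, 66, 65, 66, 70, 78, 77, 65, 68, 97, 143, 170, 174, 156, 106, 71, 66, 66, 69, 100, 149, 175, 178, 178, 177, 176, 176, 176, 176, 176, 176]
190 [179, 180, 181, 182, 183, 183, 182, 181, 179, 153, 107, 141, 168, 169, 169, 170, 169, 141, 79, 64, 66, 79, 99, 94
[... 1313 characters left out ...]
21, 122, 122, 122, 122, 122, 122, 126, 150, 171, 173, 173, 170, 145, 85, 66, 65, 65, 65, 69, 97, 150, 179, 181, 181, 181, 181, 181, 180, 180]
202 [182, 182, 182, 181, 182, 182, 182, 182, 183, 181, 158, 112, 126, 157, 166, 152, 127, 125, 124, 124, 123, 121, 121, 121, 122, 125, 130, 132, 133, 135, 136, 133, 131, 131, 131, 130, 128, 129, 139, 149, 152, 154, 164, 176, 177, 179, 181, 182, 181, 181, 181, 181, 181, 181, 181]
204 [181, 181, 181, 181, 181, 182, 183, 183, 183, 182, 157, 102, 99, 119, 127, 126, 124, 124, 124, 124, 124, 124, 123, 121, 120, 120, 119, 119, 118, 117, 119, 124, 128, 127, 124, 120, 120, 122, 134, 165, 181, 183, 183, 183, 183, 183, 183, 183, 182, 182, 182, 182, 182, 182, 182]
```

```bash
cat > f.py <<'E'
from h import *
s=bot.state();p=np.array(s["position"])*1000;F=frame(7)
print("rail-frame TCP lat %.1f along %.1f z %.1f"%(*(F@p[:2]),p[2]),"F lat/along/z",np.round([*(F@np.array(s["contact_force"])[:2]),s["contact_force"][2]],1),"T",np.round([*(F@np.array(s["torque"])[:2]),s["torque"][2]],2),"w",round(s["width"]*1000,1))
E
python3 f.py
python3 -m jog '[0,0,0,-0.0006,0.001,0.0004,0.035, 0,0,0,-0.0012,0.003,0.0007,0.035, 0,0,0,-0.0012,0.006,0.0007,0.035, 0,0,0,-0.0012,0.009,0.0007,0.035, 0,0,0,-0.0012,0.011,0.0007,0.035, 0,0,0,-0.0012,0.013,0.0007,0.035, 0,0,0,-0.0012,0.014,0.0007,0.035, 0,0,0,-0.0012,0.015,0.0007,0.035, 0,0,0,-0.0012,0.015,0.0007,0.035]' >/dev/null;python3 f.py
```

```text
rail-frame TCP lat 512.3 along -9.3 z 61.1 F lat/along/z [-0.3  0.5 -4.8] T [-0.    0.07  0.05] w 43.3
rail-frame TCP lat 513.0 along 5.8 z 59.9 F lat/along/z [ 0.1  0.8 -5.3] T [0.02 0.03 0.01] w 42.9
```

```bash

python3 -m jog '[0,0,0,-0.0003,0.001,-0.0004,0.035, 0,0,0,-0.0003,0.002,-0.0004,0.035, 0,0,0,-0.0003,0.003,-0.0004,0.035, 0,0,0,-0.0003,0.004,-0.0004,0.035, 0,0,0,-0.0003,0.005,-0.0004,0.035, 0,0,0,-0.0003,0.006,-0.0004,0.035, 0,0,0,-0.0003,0.006,-0.0004,0.035]' >/dev/null;python3 f.py
```

```text
rail-frame TCP lat 513.3 along 11.9 z 60.3 F lat/along/z [-0.2 -0.  -6. ] T [-0.01  0.03 -0.01] w 43.4
```

```bash

python3 -m jog '[0,0,0,0,0.001,0,0.035, 0,0,0,0,0.002,0,0.035, 0,0,0,0,0.003,0,0.035, 0,0,0,0,0.004,0,0.035, 0,0,0,0,0.004,0,0.035]' >/dev/null;python3 f.py
```

```text
rail-frame TCP lat 513.3 along 15.9 z 60.3 F lat/along/z [-0.6 -0.5 -5.3] T [ 0.04  0.08 -0.01] w 42.7
```

```bash

python3 -m jog '[0,0,0,0,0.001,0,0.035, 0,0,0,0,0.002,0,0.035, 0,0,0,0,0.003,0,0.035, 0,0,0,0,0.003,0,0.035]' >/dev/null;python3 f.py
```

```text
rail-frame TCP lat 513.3 along 18.9 z 60.3 F lat/along/z [ 0.1  0.1 -4.6] T [-0.02  0.09  0.02] w 43.0
```

```bash

python3 -m jog '[0,0,0,0,0.001,0,0.035, 0,0,0,0,0.002,0,0.035, 0,0,0,0,0.003,0,0.035, 0,0,0,0,0.003,0,0.035]' >/dev/null;python3 f.py
```

```text
rail-frame TCP lat 513.3 along 21.9 z 60.3 F lat/along/z [ 0.2  0.  -5.5] T [-0.04  0.14 -0.03] w 43.1
```

```bash

python3 -m jog '[0,0,0,0,0.001,0,0.035, 0,0,0,0,0.002,0,0.035, 0,0,0,0,0.003,0,0.035, 0,0,0,0,0.005,0,0.035, 0,0,0,0,0.006,0,0.035, 0,0,0,0,0.006,0,0.035]' >/dev/null;python3 f.py; python3 - <<'E'
from h import *
p,d=bot.camera("side")
cv2.imwrite("pics/in.png",cv2.convertScaleAbs(cv2.resize(p[150:225,240:340],(800,600),interpolation=cv2.INTER_CUBIC),alpha=1.2))
E
```

```text
rail-frame TCP lat 513.3 along 27.9 z 60.3 F lat/along/z [ 0.7 -0.3 -5.1] T [-0.05  0.07  0.02] w 42.9
```

View pics/in.png

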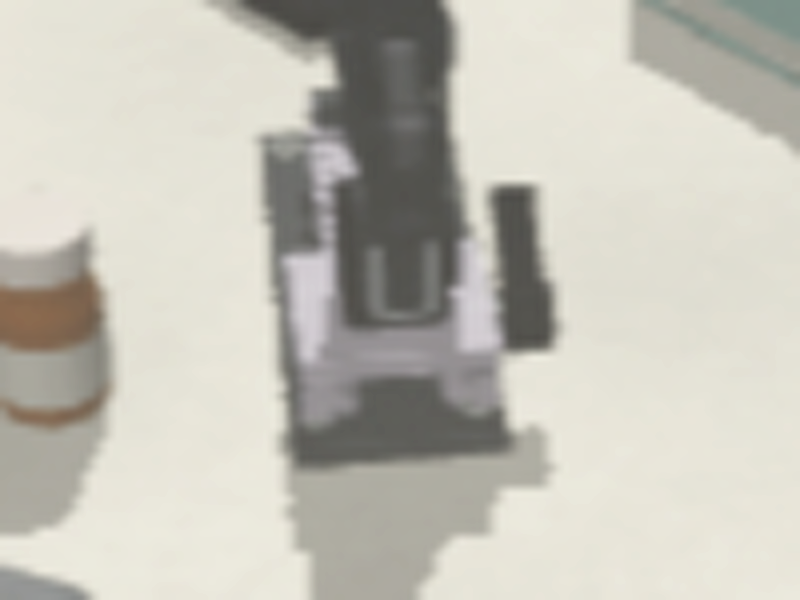

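Carriage is straddling the rail with no side load. I push on in checked steps.

```bash

python3 -m jog '[0,0,0,0,0.002,0,0.035, 0,0,0,0,0.005,0,0.035, 0,0,0,0,0.008,0,0.035, 0,0,0,0,0.011,0,0.035, 0,0,0,0,0.014,0,0.035, 0,0,0,0,0.017,0,0.035, 0,0,0,0,0.019,0,0.035, 0,0,0,0,0.02,0,0.035, 0,0,0,0,0.02,0,0.035]' >/dev/null;python3 f.py
```

```text
rail-frame TCP lat 513.3 along 47.8 z 60.3 F lat/along/z [-0.5  0.2 -5. ] T [ 0.04  0.12 -0.01] w 43.4
```

```bash

python3 -m jog '[0,0,0,0,0.002,0,0.035, 0,0,0,0,0.005,0,0.035, 0,0,0,0,0.008,0,0.035, 0,0,0,0,0.011,0,0.035, 0,0,0,0,0.014,0,0.035, 0,0,0,0,0.017,0,0.035, 0,0,0,0,0.019,0,0.035, 0,0,0,0,0.02,0,0.035, 0,0,0,0,0.02,0,0.035]' >/dev/null;python3 f.py
```

```text
rail-frame TCP lat 513.4 along 67.8 z 60.4 F lat/along/z [ 0.8  0.2 -5.5] T [-0.02  0.05  0.01] w 42.7
```

```bash

python3 -m jog '[0,0,0,0,0.002,0,0.035, 0,0,0,0,0.005,0,0.035, 0,0,0,0,0.009,0,0.035, 0,0,0,0,0.013,0,0.035, 0,0,0,0,0.017,0,0.035, 0,0,0,0,0.021,0,0.035, 0,0,0,0,0.025,0,0.035, 0,0,0,0,0.029,0,0.035, 0,0,0,0,0.033,0,0.035, 0,0,0,0,0.036,0,0.035, 0,0,0,0,0.037,0,0.035, 0,0,0,0,0.037,0,0.035]' >/dev/null;python3 f.py; python3 - <<'E'
from h import *
p,d=bot.camera("top");X=cloud("top",d)
np.savez("top3.npz",p=p,d=d)
k=box(X,d,(225,200,60,62),.044,.058);Q=np.c_[X[k][:,:2]*1000@frame(7).T,X[k][:,2]*1000]
Q=Q[(Q[:,0]>490)&(Q[:,0]<536)];print(np.histogram(Q[:,1],np.arange(130,176,3)))
p,d=bot.camera("side");np.savez("side3.npz",p=p,d=d)
E
```

```text
rail-frame TCP lat 513.3 along 104.8 z 60.4 F lat/along/z [ 0.6 -0.2 -5.6] T [-0.01  0.13 -0.01] w 43.1
(array([0, 0, 0, 0, 0, 0, 0, 0, 0, 0, 0, 0, 0, 0, 0]), array([130, 133, 136, 139, 142, 145, 148, 151, 154, 157, 160, 163, 166,
       169, 172, 175]))
```

```bash
cat >> f.py <<'E'
import sys
if abs((F@np.array(s["contact_force"])[:2])[1])>2.5: sys.exit(1)
E
python3 -m jog '[0,0,0,0,0.002,0,0.035, 0,0,0,0,0.004,0,0.035, 0,0,0,0,0.006,0,0.035, 0,0,0,0,0.008,0,0.035, 0,0,0,0,0.008,0,0.035]' >/dev/null;python3 f.py &&
python3 -m jog '[0,0,0,0,0.0005,0,0.035, 0,0,0,0,0.001,0,0.035]' >/dev/null && python3 f.py &&
python3 -m jog '[0,0,0,0,0.0005,0,0.035, 0,0,0,0,0.001,0,0.035]' >/dev/null && python3 f.py &&
python3 -m jog '[0,0,0,0,0.0005,0,0.035, 0,0,0,0,0.001,0,0.035]' >/dev/null && python3 f.py &&
python3 -m jog '[0,0,0,0,0.0005,0,0.035, 0,0,0,0,0.001,0,0.035]' >/dev/null && python3 f.py
```

```text
rail-frame TCP lat 513.3 along 113.0 z 60.4 F lat/along/z [ 0.5  0.1 -5.3] T [ 0.02  0.12 -0.01] w 43.2
rail-frame TCP lat 513.3 along 113.8 z 60.4 F lat/along/z [ 0.7 -0.1 -5.9] T [ 0.01  0.07 -0.  ] w 43.0
rail-frame TCP lat 513.4 along 114.8 z 60.4 F lat/along/z [-0.3  0.4 -4.9] T [-0.    0.02 -0.  ] w 43.1
rail-frame TCP lat 513.3 along 115.8 z 60.4 F lat/along/z [ 0.5  0.4 -5.7] T [ 0.05  0.08 -0.04] w 43.2
rail-frame TCP lat 513.3 along 116.8 z 60.4 F lat/along/z [-0.1 -1.6 -4.8] T [-0.06  0.1  -0.01] w 43.2
```

```bash
sed -i 's/>2.5/>4.5/' f.py
python3 -m jog '[0,0,0,0,0.0002,0,0.035, 0,0,0,0,0.0004,0,0.035]' >/dev/null && python3 f.py &&
python3 -m jog '[0,0,0,0,0.0002,0,0.035, 0,0,0,0,0.0004,0,0.035]' >/dev/null && python3 f.py &&
python3 -m jog '[0,0,0,0,0.0002,0,0.035, 0,0,0,0,0.0004,0,0.035]' >/dev/null && python3 f.py &&
python3 -m jog '[0,0,0,0,0.0002,0,0.035, 0,0,0,0,0.0004,0,0.035]' >/dev/null && python3 f.py &&
python3 -m jog '[0,0,0,0,0.0002,0,0.035, 0,0,0,0,0.0004,0,0.035]' >/dev/null && python3 f.py
```

```text
rail-frame TCP lat 513.3 along 117.2 z 60.4 F lat/along/z [-0.7  0.3 -5.1] T [-0.06  0.09  0.02] w 43.2
rail-frame TCP lat 513.4 along 117.6 z 60.4 F lat/along/z [-0.6 -0.4 -4.9] T [-0.02  0.06  0.01] w 43.2
rail-frame TCP lat 513.3 along 118.0 z 60.4 F lat/along/z [-0.5 -0.1 -4.9] T [-0.04  0.07  0.01] w 43.2
rail-frame TCP lat 513.3 along 118.4 z 60.4 F lat/along/z [ 1.3 -0.3 -5.2] T [ 0.01  0.07 -0.02] w 43.1
rail-frame TCP lat 513.3 along 118.8 z 60.4 F lat/along/z [ 0.2  0.2 -4.9] T [ 0.06  0.01 -0.02] w 43.0
```

Noise only so far; continuing in small steps.

```bash

python3 -m jog '[0,0,0,0,0.0003,0,0.035, 0,0,0,0,0.0005,0,0.035]' >/dev/null && python3 f.py &&
python3 -m jog '[0,0,0,0,0.0003,0,0.035, 0,0,0,0,0.0005,0,0.035]' >/dev/null && python3 f.py &&
python3 -m jog '[0,0,0,0,0.0003,0,0.035, 0,0,0,0,0.0005,0,0.035]' >/dev/null && python3 f.py &&
python3 -m jog '[0,0,0,0,0.0003,0,0.035, 0,0,0,0,0.0005,0,0.035]' >/dev/null && python3 f.py &&
python3 -m jog '[0,0,0,0,0.0003,0,0.035, 0,0,0,0,0.0005,0,0.035]' >/dev/null && python3 f.py &&
python3 -m jog '[0,0,0,0,0.0003,0,0.035, 0,0,0,0,0.0005,0,0.035]' >/dev/null && python3 f.py &&
python3 -m jog '[0,0,0,0,0.0003,0,0.035, 0,0,0,0,0.0005,0,0.035]' >/dev/null && python3 f.py &&
python3 -m jog '[0,0,0,0,0.0003,0,0.035, 0,0,0,0,0.0005,0,0.035]' >/dev/null && python3 f.py
```

```text
rail-frame TCP lat 513.3 along 119.3 z 60.4 F lat/along/z [-0.2 -0.2 -5.1] T [0.   0.02 0.05] w 42.8
rail-frame TCP lat 513.3 along 119.8 z 60.4 F lat/along/z [ 0.3 -0.6 -5.1] T [-0.01  0.03  0.01] w 42.9
rail-frame TCP lat 513.4 along 120.3 z 60.4 F lat/along/z [-0.1 -0.2 -5. ] T [0.01 0.05 0.05] w 43.1
rail-frame TCP lat 513.4 along 120.7 z 60.4 F lat/along/z [ 0.2 -1.7 -5. ] T [-0.16  0.04  0.  ] w 43.2
rail-frame TCP lat 513.3 along 120.8 z 60.4 F lat/along/z [-0.7 -3.3 -4.3] T [-0.57  0.13 -0.01] w 43.1
rail-frame TCP lat 513.3 along 120.9 z 60.5 F lat/along/z [-0.2 -4.4 -4.3] T [-1.15  0.16 -0.06] w 42.8
rail-frame TCP lat 513.4 along 120.9 z 60.5 F lat/along/z [-0.6 -8.1 -3.8] T [-1.35  0.17 -0.11] w 42.9
```

Home against the stop at about 8 N. Releasing and rising.

```bash

python3 -m jog '[0,0,0,0,0,0.0004,0.035, 0,0,0,0,0,0.0004,0.06, 0,0,0,0,0,0.0004,0.06, 0,0,0,0,0,0.0004,0.06, 0,0,0,0,0,0.0004,0.06, 0,0,0,0,0,0.0004,0.06]' >/dev/null; python3 f.py
python3 -m jog '[0,0,0,0,-0.002,0,0.06, 0,0,0,0,-0.002,-0.02,0.06, 0,0,0,0,-0.002,-0.045,0.06, 0,0,0,0,-0.002,-0.075,0.02, 0,0,0,0,-0.002,-0.1,0, 0,0,0,0,-0.03,-0.11,0, 0,0,0,0,-0.08,-0.11,0, 0,0,0,0,-0.13,-0.11,0, 0,0,0,0,-0.15,-0.11,0, 0,0,0,0,-0.15,-0.11,0]' ; python3 f.py
python3 - <<'E'
from h import *
im=[]
for n in("side","top"):
    p,d=bot.camera(n);np.savez(n+"4.npz",p=p,d=d)
    u,v=proj(n,[.49,.16,.04])[0].astype(int);im.append(cv2.resize(p[v-45:v+45,u-60:u+60],(400,300),interpolation=cv2.INTER_CUBIC));print(n,u-60,v-45)
cv2.imwrite("pics/home.png",cv2.convertScaleAbs(np.hstack(im),alpha=1.4))
E
```

```text
rail-frame TCP lat 513.4 along 122.4 z 60.1 F lat/along/z [-0.4  0.4  0.4] T [-0.05  0.02 -0.02] w 60.4
t: 21.58
position: [0.5132, 0.0338, 0.1699]
ee_rot: [[-0.993, -0.119, -0.002], [-0.119, 0.993, 0.001], [0.001, 0.001, -1.0]]
contact_force: [0.0, 0.2, -0.2]
width: 0.0002
rail-frame TCP lat 513.4 along -29.0 z 169.9 F lat/along/z [ 0.   0.2 -0.2] T [ 0.05 -0.   -0.02] w 0.2
side 224 131
top 210 190
```

View pics/home.png

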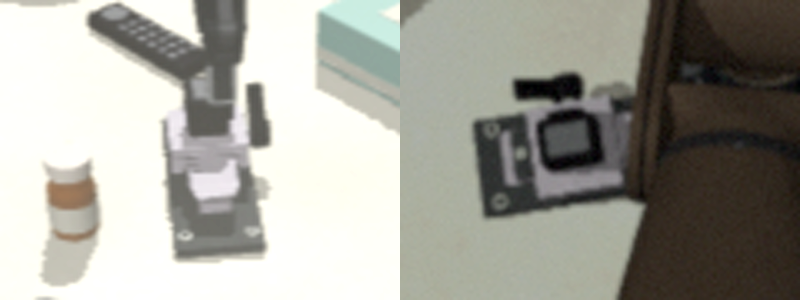

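Carriage seated on the rail near top-crop (570,145), up against the stop, with the lever still up at (545,88). I measure the stop, the gap and the lever tip numerically.

```bash
python3 - <<'E'
from h import *
for n in("0","4"):
    z=np.load(f"top{n}.npz");p,d=z["p"],z["d"];X=cloud("top",d)
    Q=np.c_[X.reshape(-1,3)[:,:2]*1000@frame(7).T,X.reshape(-1,3)[:,2]*1000];g=p.max(2).ravel()
    k=(Q[:,0]>498)&(Q[:,0]<530)&(Q[:,1]>130)&(Q[:,1]<180)&(d.ravel()>0)
    for b in range(138,176,2):
        s=k&(Q[:,1]>=b)&(Q[:,1]<b+2); print((b,int(np.median(g[s])),round(float(np.median(Q[s,2])),1)),end=" ")
    print()
z=np.load("top4.npz");p,d=z["p"],z["d"];X=cloud("top",d)
Q=np.c_[X.reshape(-1,3)[:,:2]*1000@frame(7).T,X.reshape(-1,3)[:,2]*1000]
k=(Q[:,0]>549)&(Q[:,0]<590)&(Q[:,1]>90)&(Q[:,1]<180)&(Q[:,2]>25)
L=Q[k];print("lever pts",k.sum(),np.percentile(L,[2,50,98],axis=0).round(1).tolist())
for b in range(105,170,4):
    s=L[(L[:,1]>=b)&(L[:,1]<b+4)]
    if len(s)>2:print(b,len(s),np.round([s[:,0].min(),s[:,0].max(),np.median(s[:,2])],1))
k=(Q[:,2]>83)&(Q[:,2]<93)&(abs(Q[:,0]-513)<40)&(Q[:,1]>70)&(Q[:,1]<160);print("cam",np.percentile(Q[k],[1,50,99],axis=0).round(1).tolist())
E
```

```text
(138, 92, 41.4) (140, 92, 39.3) (142, 89, 39.9) (144, 73, 38.5) (146, 61, 39.9) (148, 58, 40.6) (150, 44, 45.0) (152, 34, 49.9) (154, 31, 49.1) (156, 31, 51.7) (158, 39, 50.9) (160, 32, 50.0) (162, 37, 50.0) (164, 53, 49.1) (166, 58, 39.2) (168, 79, 40.6) (170, 89, 40.2) (172, 90, 37.7) (174, 77, 33.9) 
(138, 22, 86.2) (140, 36, 86.6) (142, 68, 48.7) (144, 62, 50.8) (146, 85, 50.7) (148, 97, 50.5) (150, 83, 49.4) (152, 68, 49.9) (154, 42, 50.7) (156, 37, 50.9) (158, 61, 51.5) (160, 39, 49.2) (162, 39, 50.2) (164, 61, 48.6) (166, 66, 40.4) (168, 91, 39.9) (170, 102, 37.2) (172, 102, 37.9)
  return _methods._mean(a, axis=axis, dtype=dtype,
  ret = ret.dtype.type(ret / rcount)
Traceback (most recent call last):
ValueError: cannot convert float NaN to integer
```

```bash
cat >> h.py <<'E'
def gor(lat,along,z,yaw=7):
    w=np.array([lat,along])@frame(7); go(yaw,w[0],w[1],z)
E
python3 - <<'E'
from h import *
print(np.round(bot.state()["q"],2))
gor(565.5,158.9,120,97); gor(565.5,158.9,120,-83)
z=np.load("top4.npz");p,d=z["p"],z["d"];X=cloud("top",d)
Q=np.c_[X.reshape(-1,3)[:,:2]*1000@frame(7).T,X.reshape(-1,3)[:,2]*1000]
k=(Q[:,0]>549)&(Q[:,0]<590)&(Q[:,1]>100)&(Q[:,1]<180)&(Q[:,2]>30)
L=Q[k]
for b in range(105,170,4):
    s=L[(L[:,1]>=b)&(L[:,1]<b+4)]
    if len(s)>2:print(b,len(s),np.round([s[:,0].min(),s[:,0].max(),np.median(s[:,2])],1))
k=(Q[:,2]>83)&(Q[:,2]<93)&(abs(Q[:,0]-513)<40)&(Q[:,1]>70)&(Q[:,1]<160);print("cam",np.percentile(Q[k],[1,50,99],axis=0).round(1).tolist())
E
```

```text
[-0.13 -0.01  2.02  0.    1.13 -1.82]
rotvec [ 2.4000e-03 -3.0000e-04 -1.5711e+00] shift [-0.0522  0.1863  0.0499]
rotvec [-3.0000e-04 -2.4000e-03  1.5705e+00] shift [-0.0522  0.1863  0.0499]
105 7 [554.1 567.5  41.9]
109 14 [551.  569.6  46.8]
113 15 [551.  569.9  49.3]
117 14 [550.6 567.5  49.7]
121 10 [552.9 567.7  51.2]
125 15 [551.5 569.4  49.8]
129 12 [552.2 566.3  55.3]
133 13 [551.7 566.9  56.5]
137 10 [551.3 566.2  59.9]
141 13 [552.  566.2  62. ]
145 13 [551.6 566.4  68.9]
149 13 [551.4 566.5  70.2]
153 6 [551.6 564.9  67.8]
cam [[496.4, 97.7, 83.3], [513.9, 119.1, 87.4], [535.1, 140.4, 92.5]]
```

```bash

python3 -m jog '[0,0,0.15,-0.005,0.015,0,0, 0,0,0.3,-0.01,0.035,0,0, 0,0,0.46,-0.015,0.055,0,0, 0,0,0.62,-0.02,0.075,0,0, 0,0,0.78,-0.025,0.095,0,0, 0,0,0.94,-0.03,0.115,0,0, 0,0,1.1,-0.035,0.135,0,0, 0,0,1.26,-0.04,0.155,0,0, 0,0,1.42,-0.048,0.175,0.02,0, 0,-0.002,1.57,-0.052,0.186,0.04,0, 0,-0.002,1.57,-0.052,0.186,0.05,0, 0,-0.002,1.57,-0.052,0.186,0.05,0]' ; python3 f.py;python3 - <<'E'
from h import *
gor(565.5,158.9,80,-83)
E
```

```text
t: 23.18
position: [0.5409, 0.2263, 0.119]
ee_rot: [[-0.126, 0.992, -0.002], [0.992, 0.126, -0.001], [-0.001, -0.002, -1.0]]
contact_force: [1.5, -0.1, 0.1]
width: 0.0001
rail-frame TCP lat 564.4 along 158.7 z 119.0 F lat/along/z [ 1.4 -0.2  0.1] T [ 0.07 -0.04 -0.01] w 0.1
rotvec [-0.0025  0.0008  0.0041] shift [0.0003 0.0012 0.039 ]
```

```bash

python3 -m jog '[-0.002,0.001,0.004,0,0.001,0.012,0, -0.002,0.001,0.004,0,0.001,0.025,0, -0.002,0.001,0.004,0,0.001,0.035,0, -0.002,0.001,0.004,0,0.001,0.039,0, -0.002,0.001,0.004,0,0.001,0.039,0, -0.002,0.001,0.004,0,0.001,0.039,0]' >/dev/null; python3 f.py
python3 -m jog '[0,0,0,0,0,0.001,0, 0,0,0,0,0,0.003,0, 0,0,0,0,0,0.004,0, 0,0,0,0,0,0.004,0]'>/dev/null; python3 f.py
python3 -m jog '[0,0,0,0,0,0.001,0, 0,0,0,0,0,0.002,0, 0,0,0,0,0,0.003,0, 0,0,0,0,0,0.003,0]'>/dev/null; python3 f.py
```

```text
rail-frame TCP lat 566.8 along 158.3 z 81.4 F lat/along/z [ 0.   0.2 -0.1] T [-0.03 -0.    0.02] w -0.1
rail-frame TCP lat 566.3 along 158.2 z 76.8 F lat/along/z [ 0.1 -0.1  0.7] T [0.03 0.02 0.01] w -0.1
rail-frame TCP lat 566.3 along 158.2 z 73.8 F lat/along/z [ 0.6  0.6 -0.5] T [-0.02 -0.03 -0.01] w 0.2
```

```bash
sed -i '/^if abs/d' f.py
python3 -m jog '[0,0,0,0,0,0.001,0, 0,0,0,0,0,0.002,0, 0,0,0,0,0,0.003,0, 0,0,0,0,0,0.003,0]'>/dev/null; python3 f.py
python3 -m jog '[0,0,0,0.001,0,0.001,0, 0,0,0,0.0015,0,0.002,0, 0,0,0,0.002,0,0.003,0, 0,0,0,0.002,0,0.003,0]'>/dev/null; python3 f.py
python3 -m jog '[0,0,0,0.001,0,0.001,0, 0,0,0,0.0015,0,0.002,0, 0,0,0,0.002,0,0.003,0, 0,0,0,0.002,0,0.003,0]'>/dev/null; python3 f.py
```

```text
rail-frame TCP lat 567.1 along 158.3 z 71.5 F lat/along/z [ 1.1 -0.2  1.9] T [-0.03 -0.18 -0.01] w -0.4
rail-frame TCP lat 567.2 along 160.5 z 68.5 F lat/along/z [2.7 0.4 2.7] T [ 0.09 -0.39  0.05] w -0.1
rail-frame TCP lat 567.0 along 162.9 z 65.5 F lat/along/z [1.6 1.4 4.9] T [ 0.26 -0.44 -0.04] w 0.2
```

```bash

python3 -m jog '[0,0,0,0,-0.0005,0.001,0, 0,0,0,0,-0.001,0.002,0, 0,0,0,0,-0.001,0.002,0]'>/dev/null; python3 f.py
python3 -m jog '[0,0,0,0.0005,0,0.001,0, 0,0,0,0.001,0,0.002,0, 0,0,0,0.001,0,0.002,0]'>/dev/null; python3 f.py
python3 -m jog '[0,0,0,0.0005,0,0.001,0, 0,0,0,0.001,0,0.002,0, 0,0,0,0.001,0,0.002,0]'>/dev/null; python3 f.py
```

```text
rail-frame TCP lat 567.0 along 163.4 z 64.3 F lat/along/z [3.2 2.5 5.7] T [ 0.57 -0.52 -0.  ] w -0.0
rail-frame TCP lat 566.9 along 164.7 z 62.3 F lat/along/z [3.1 4.2 6.1] T [ 0.68 -0.59 -0.05] w 0.1
rail-frame TCP lat 567.0 along 165.8 z 60.3 F lat/along/z [3.6 4.4 5.7] T [ 0.83 -0.56 -0.  ] w -0.2
```

```bash
cat > f.py <<'E'
from h import *
F=frame(7);A=[]
for i in range(2):
    bot.camera("side") if i else 0
    s=bot.state();p=np.array(s["position"])*1000;A.append([*(F@p[:2]),p[2],*(F@np.array(s["contact_force"])[:2]),s["contact_force"][2]])
l,a,z,fl,fa,fz=np.mean(A,0)
# lever angle from fingertip height; contact at tip corner if above level else finger's -y edge
e=a-11-120.9;h=z-39
ang=np.arange(-40,46,.1);r=np.radians(ang)
yc=46*np.cos(r)-4*np.sin(r);zc=46*np.sin(r)+4*np.cos(r)
ze=e*np.tan(r)+4/np.cos(r)
top=np.where(ang>0,zc,ze);i=np.argmin(abs(top-h));y=yc[i] if ang[i]>0 else e
print("lat %.1f along %.1f z %.1f"%(l,a,z),"F lat/along/z",np.round([fl,fa,fz],1),"t",s["t"],"| lever %.1f deg turn %.2f arm %.0f torque %.3f"%(ang[i],np.radians(45-ang[i]),y,(fz*y-fa*h)/1000))
E
python3 -m jog '[0,0,0,0,0,-0.002,0, 0,0,0,0,0,-0.005,0, 0,0,0,0.0015,-0.0005,-0.005,0, 0,0,0,0.003,-0.001,-0.005,0, 0,0,0,0.003,-0.001,-0.005,0]'>/dev/null; python3 f.py
python3 -m jog '[0,0,0,0,0,0.002,0, 0,0,0,0,0,0.004,0, 0,0,0,0,0,0.0055,0, 0,0,0,0,0,0.0055,0]'>/dev/null; python3 f.py
```

```text
lat 563.9 along 167.2 z 63.4 F lat/along/z [-0.4 -0.6 -0.5] t 28.225 | lever 26.9 deg turn 0.32 arm 39 torque -0.006
lat 565.3 along 167.6 z 59.3 F lat/along/z [1.4 1.3 4.7] t 28.775 | lever 21.1 deg turn 0.42 arm 41 torque 0.169
```

```bash

python3 -m jog '[0,0,0,0.0006,0.0003,0.001,0, 0,0,0,0.001,0.0006,0.002,0, 0,0,0,0.001,0.0006,0.002,0]'>/dev/null; python3 f.py
python3 -m jog '[0,0,0,0.0005,0.0003,0.001,0, 0,0,0,0.0008,0.0006,0.002,0, 0,0,0,0.0008,0.0006,0.002,0]'>/dev/null; python3 f.py
python3 -m jog '[0,0,0,0.0004,0.0002,0.001,0, 0,0,0,0.0008,0.0004,0.0015,0, 0,0,0,0.0008,0.0004,0.0015,0]'>/dev/null; python3 f.py
```

```text
lat 565.5 along 168.7 z 56.7 F lat/along/z [1.3 3.6 5.1] t 29.2 | lever 17.6 deg turn 0.48 arm 43 torque 0.152
lat 565.7 along 169.5 z 54.5 F lat/along/z [0.9 3.8 5. ] t 29.625 | lever 14.7 deg turn 0.53 arm 43 torque 0.157
lat 565.9 along 170.1 z 52.8 F lat/along/z [0.4 4.2 4.8] t 30.05 | lever 12.5 deg turn 0.57 arm 44 torque 0.155
```

```bash

python3 -m jog '[0,0,0,0.001,0,0.0003,0, 0,0,0,0.0018,0,0.0005,0, 0,0,0,0.0018,0,0.0005,0]'>/dev/null; python3 f.py
python3 -m jog '[0,0,0,0.0002,0,0.0005,0, 0,0,0,0.0003,0,0.001,0, 0,0,0,0.0003,0,0.001,0]'>/dev/null; python3 f.py
```

```text
lat 565.8 along 171.0 z 52.0 F lat/along/z [ 1.2 -0.3  3. ] t 30.475 | lever 11.3 deg turn 0.59 arm 44 torque 0.137
lat 565.8 along 171.6 z 51.1 F lat/along/z [-0.5 -2.2  1.9] t 30.9 | lever 10.3 deg turn 0.61 arm 45 torque 0.110
```

```bash

python3 -m jog '[0,0,0,0,0,0.001,0, 0,0,0,0,0,0.0015,0, 0,0,0,0,0,0.0015,0]'>/dev/null; python3 f.py
python3 -m jog '[0,0,0,0,0,0.001,0, 0,0,0,0,0,0.0015,0, 0,0,0,0,0,0.0015,0]'>/dev/null; python3 f.py
python3 -m jog '[0,0,0,0,0,0.0005,0, 0,0,0,0,0,0.001,0, 0,0,0,0,0,0.001,0]'>/dev/null; python3 f.py
```

```text
lat 565.9 along 172.0 z 49.8 F lat/along/z [-1.3 -1.5  2.5] t 31.325 | lever 8.6 deg turn 0.64 arm 45 torque 0.127
lat 566.0 along 172.2 z 48.4 F lat/along/z [-1.  -0.4  3.1] t 31.75 | lever 6.8 deg turn 0.67 arm 45 torque 0.145
lat 566.2 along 172.2 z 47.5 F lat/along/z [-1.4  1.5  3.4] t 32.175 | lever 5.6 deg turn 0.69 arm 45 torque 0.140
```

```bash

python3 -m jog '[0,0,0,0.0003,0,0.0005,0, 0,0,0,0.0003,0,0.001,0, 0,0,0,0.0003,0,0.001,0]'>/dev/null; python3 f.py
python3 -m jog '[0,0,0,0,0,0.0005,0, 0,0,0,0,0,0.001,0, 0,0,0,0,0,0.001,0]'>/dev/null; python3 f.py
python3 -m jog '[0,0,0,0,0,0.0005,0, 0,0,0,0,0,0.001,0, 0,0,0,0,0,0.001,0]'>/dev/null; python3 f.py
```

```text
lat 566.2 along 172.3 z 46.5 F lat/along/z [-0.9  1.1  2.8] t 32.6 | lever 4.4 deg turn 0.71 arm 46 torque 0.121
lat 566.3 along 172.4 z 45.5 F lat/along/z [-0.1  2.4  3.9] t 33.025 | lever 3.2 deg turn 0.73 arm 46 torque 0.164
lat 566.3 along 172.4 z 44.5 F lat/along/z [-0.   2.7  3.3] t 33.45 | lever 1.9 deg turn 0.75 arm 46 torque 0.136
```

```bash

python3 -m jog '[0,0,0,0.0003,0,0.0005,0, 0,0,0,0.0005,0,0.001,0, 0,0,0,0.0005,0,0.001,0]'>/dev/null; python3 f.py
python3 -m jog '[0,0,0,0,0,0.0005,0, 0,0,0,0,0,0.001,0, 0,0,0,0,0,0.001,0]'>/dev/null; python3 f.py
python3 -m jog '[0,0,0,0,0,0.0005,0, 0,0,0,0,0,0.001,0, 0,0,0,0,0,0.001,0]'>/dev/null; python3 f.py
```

```text
lat 566.3 along 172.7 z 43.5 F lat/along/z [0.8 2.2 3.1] t 33.875 | lever 0.6 deg turn 0.77 arm 46 torque 0.134
lat 566.3 along 172.7 z 42.5 F lat/along/z [1.6 2.  3.5] t 34.3 | lever -0.7 deg turn 0.80 arm 41 torque 0.135
lat 566.3 along 172.8 z 41.6 F lat/along/z [0.8 2.5 3.6] t 34.725 | lever -2.0 deg turn 0.82 arm 41 torque 0.141
```

```bash

python3 -m jog '[0,0,0,0,0,0.0005,0, 0,0,0,0,0,0.001,0, 0,0,0,0,0,0.001,0]'>/dev/null; python3 f.py
python3 -m jog '[0,0,0,0,0,0.0005,0, 0,0,0,0,0,0.001,0, 0,0,0,0,0,0.001,0]'>/dev/null; python3 f.py
python3 -m jog '[0,0,0,0,0,0.0005,0, 0,0,0,0,0,0.001,0, 0,0,0,0,0,0.001,0]'>/dev/null; python3 f.py
```

```text
lat 566.3 along 172.8 z 40.6 F lat/along/z [1.1 2.9 4.6] t 35.15 | lever -3.4 deg turn 0.84 arm 41 torque 0.182
lat 566.3 along 172.8 z 39.6 F lat/along/z [2.4 3.7 5. ] t 35.575 | lever -4.8 deg turn 0.87 arm 41 torque 0.203
lat 566.4 along 172.8 z 38.7 F lat/along/z [1.9 3.1 5.3] t 36.0 | lever -6.1 deg turn 0.89 arm 41 torque 0.219
```

```bash

python3 -m jog '[0,0,0,0,0,0.0006,0, 0,0,0,0,0,0.0006,0]'>/dev/null; python3 f.py; python3 f.py
python3 -m jog '[0,0,0,0,0,0.0006,0, 0,0,0,0,0,0.0006,0]'>/dev/null; python3 f.py; python3 f.py
```

```text
lat 566.4 along 172.8 z 38.1 F lat/along/z [2.  3.3 5. ] t 36.3 | lever -6.9 deg turn 0.91 arm 41 torque 0.209
lat 566.4 along 172.8 z 38.1 F lat/along/z [2.  3.  5.2] t 36.35 | lever -6.8 deg turn 0.90 arm 41 torque 0.217
lat 566.4 along 172.8 z 37.6 F lat/along/z [1.7 2.8 5.6] t 36.65 | lever -7.6 deg turn 0.92 arm 41 torque 0.231
lat 566.4 along 172.8 z 37.6 F lat/along/z [1.8 2.9 5.2] t 36.7 | lever -7.6 deg turn 0.92 arm 41 torque 0.219
```

```bash

python3 -m jog '[0,0,0,0,0,0.0006,0, 0,0,0,0,0,0.0006,0]'>/dev/null; python3 f.py; python3 f.py
python3 -m jog '[0,0,0,0,0,0.0006,0, 0,0,0,0,0,0.0006,0]'>/dev/null; python3 f.py; python3 f.py
```

```text
lat 566.4 along 172.8 z 37.1 F lat/along/z [1.7 3.4 6.5] t 37.0 | lever -8.3 deg turn 0.93 arm 41 torque 0.274
lat 566.4 along 172.8 z 37.1 F lat/along/z [1.9 3.2 6.1] t 37.05 | lever -8.3 deg turn 0.93 arm 41 torque 0.256
lat 566.4 along 172.8 z 36.5 F lat/along/z [1.3 3.7 6.5] t 37.35 | lever -9.0 deg turn 0.94 arm 41 torque 0.276
lat 566.4 along 172.8 z 36.5 F lat/along/z [1.7 3.4 6.3] t 37.4 | lever -9.1 deg turn 0.94 arm 41 torque 0.266
```

Estimated torque is about 0.26 N m, mid-range. Letting go and backing off.

```bash

python3 -m jog '[0,0,0,0,0,-0.003,0, 0,0,0,0,0,-0.01,0, 0,0,0,0,0,-0.03,0, 0,0,0,0.01,0,-0.06,0, 0,0,0,0.02,0,-0.09,0, 0,0,0,0,0,-0.12,0, 0,0,0,-0.05,0,-0.13,0, 0,0,0,-0.1,0,-0.13,0, 0,0,0,-0.15,0,-0.13,0, 0,0,0,-0.2,0,-0.13,0, 0,0,0,-0.24,0,-0.13,0, 0,0,0,-0.25,0,-0.13,0]'; python3 f.py
python3 - <<'E'
from h import *
im=[]
for n in("side","top"):
    p,d=bot.camera(n);np.savez(n+"5.npz",p=p,d=d)
    u,v=proj(n,[.49,.16,.04])[0].astype(int);im.append(cv2.resize(p[v-45:v+45,u-60:u+60],(400,300),interpolation=cv2.INTER_CUBIC))
cv2.imwrite("pics/end.png",cv2.convertScaleAbs(np.hstack(im),alpha=1.4))
for f in("0","4","5"):
    z=np.load(f"top{f}.npz");p,d=z["p"],z["d"]
    g=cv2.GaussianBlur(p,(1,1),0).max(2).astype(np.float32)
    # intensity and height along the rail's +y part, sampled over lat 500..526
    a=np.arange(140,172,1.);out=[];hz=[]
    for y in a:
        P=[np.array([l,y])@frame(7)/1000 for l in range(498,530,2)]
        uv=proj("top",[[*q,.05] for q in P]).astype(np.float32)
        out.append(cv2.remap(g,uv[None,:,0],uv[None,:,1],1).mean())
    print(f,np.round(out).astype(int))
z=np.load("top5.npz");X=cloud("top",z["d"]);
for f in("4","5"):
    z=np.load(f"top{f}.npz");X=cloud("top",z["d"]).reshape(-1,3);Q=np.c_[X[:,:2]*1000@frame(7).T,X[:,2]*1000]
    k=(Q[:,2]>83)&(Q[:,2]<93)&(abs(Q[:,0]-513)<40)&(Q[:,1]>70)&(Q[:,1]<160);print("cam",np.percentile(Q[k],[2,50,98],axis=0).round(1).tolist(),Q[k].mean(0).round(2))
    L=Q[(Q[:,0]>552)&(Q[:,0]<567)&(Q[:,1]>135)&(Q[:,1]<175)&(Q[:,2]>20)];print("lever end max along, z near",np.percentile(L[:,1],98).round(1),[round(float(np.median(L[(L[:,1]>=b)&(L[:,1]<b+6),2])),1) for b in(138,146,154,160)])
E
```

```text
t: 38.9
position: [0.5703, -0.0101, 0.1669]
ee_rot: [[-0.116, 0.993, 0.002], [0.993, 0.116, 0.0], [-0.0, 0.002, -1.0]]
contact_force: [0.1, 0.9, 1.4]
width: 0.0002
lat 564.9 along -79.5 z 166.8 F lat/along/z [0.4 0.3 0.7] t 38.95 | lever -30.2 deg turn 1.31 arm -211 torque -0.176
0 [91 88 83 77 71 66 62 61 59 55 49 43 38 35 34 35 39 42 43 45 46 46 46 46
 49 55 64 73 81 86 88 86]
4 [ 33  29  27  29  38  51  67  81  91  94  92  84  72  61  51  46  46  48
  50  52  52  53  53  53  56  64  74  84  93  98 101  98]
5 [ 37  34  32  34  42  54  70  84  94  97  95  86  74  63  53  48  49  51
  52  54  54  55  55  55  58  66  76  87  96 101 104 102]
cam [[496.7, 98.3, 83.3], [513.9, 119.1, 87.4], [533.1, 139.8, 92.0]] [514.14 119.07  87.44]
lever end max along, z near 155.9 [61.9, 70.5, 63.4, nan]
cam [[498.5, 98.4, 83.9], [516.3, 119.4, 87.8], [534.3, 140.0, 92.5]] [516.27 119.25  87.81]
lever end max along, z near 163.5 [41.2, 39.6, 39.1, 37.4]
  return _methods._mean(a, axis=axis, dtype=dtype,
  ret = ret.dtype.type(ret / rcount)
```

View pics/end.png

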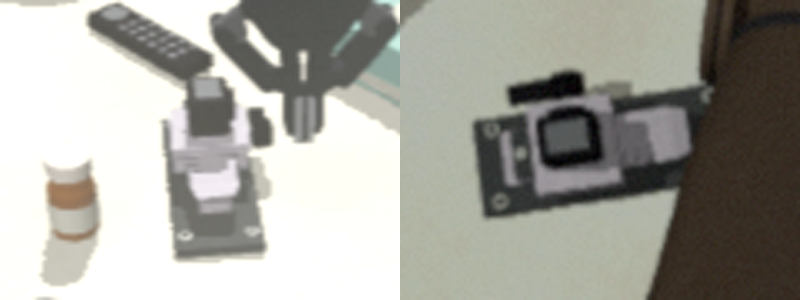

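The lever is down and the clamp has drawn the carriage about 2 mm to +x. The plate and stop edges match the pictures from before clamping, so there is no gap and the stop has not moved. The arm is clear of everything, so I'm handing in.

```bash
python3 -c "
from plant import bot
print(bot.finish_job(), bot.state()['t'])"
```

```text
the job is handed in; nothing more can be done
the job is handed in; nothing more can be done
```

The camera carriage is on the rail, fully home against the stop, and clamped; I handed the job in at about 39 s of the 72 s allowed.

**What I did:** I gripped the aluminium carriage by its camera and slid it on from the open end with the knob side towards the room. There was no side load on the way, and I pushed it home with about 8 N. I then let go, pressed the lever down with the shut fingertips and backed the arm away.

**Last checks:**
- **Stop and fit:** seen from above, the stop's edges are where they were at the start. The line between plate and stop did not change during clamping, so no gap opened.
- **Clamp:** it drew the carriage about 2 mm towards +x, against the 1.7 mm expected. The lever ended about 9° below level, a turn of roughly 0.94 rad.
- **Tightness:** my torque estimate is about 0.26 N m (6.3 N at about 41 mm). This is the least certain figure. The estimate read about 10% high before the jaw bit, and the force zero had drifted by about 0.7 N afterwards. The true value is probably 0.22 to 0.27 N m, still in the firmly tight range.
- **Disagreements:** the two cameras differed by about 2.3 mm across the rail. I therefore aligned the carriage to the rail within the side view and watched the forces. While pressing the lever I saw up to 4 N of friction along the rail and 3.6 N across it. I lifted off once to clear it.

I did not touch any of the other objects, but I did not re-measure their positions at the end.

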